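# Close the sample chamber and index the port selector to its third click

## Task

Gently lower the hinged lid of the sample chamber until it is fully closed. Then take the grey bar knob of the port selector, turn it anticlockwise back to its end stop, and from there turn it clockwise exactly three clicks, never going past the third. Finish while still gripping the knob at the third click, with the lid shut and everything else on the bench left where it stands.

Things in the scene. Friction and masses are not known exactly. Their poses are not given: they have to be found in the camera images.
- chamber: White open-topped sample chamber, 180 (its x) x 190 (its y) x 75 mm high, fixed to the bench, amber vials inside below the rim. Origin at the centre of its underside; x points from the front (lid's free edge, nearer the robot) to the hinge side, z up.
- lid (a joint): Angle of the chamber's white lid (rad): 0 = closed flat on the rim, grows as it opens upward (1.5 fully open). It starts part open. The stiff friction hinge (0.30 N m) keeps the lid where it is left, so it has to be pushed all the way down; a few newtons near the free edge suffice.
- lid_hinge (a point): Middle of the hinge line, at the underside of the lid, 90 mm along the chamber's +x from its centre and 75.5 mm above the bench. Turns with the lid: its -x points along the lid to the free edge, y along the hinge, z out of the lid's outer (upper) face.
- lid_edge (a point): Middle of the lid's free edge on its outer (upper) face, 180 mm from the hinge line. The lid plate is 180 x 190 x 8 mm (mass 0.25 kg) with a flat blue tab, 70 mm wide and 8 mm thick, sticking 13 mm farther out in the middle of this edge. The outer face is smooth (dark window inlay).
- selector: White port selector box, 200 (its x) x 150 (its y) x 60 mm high, fixed to the bench, the knob upright in the middle of its top. Origin at the centre of its underside, z up. On a dark dial a red tick marks the home stop and five white dots the next stops, clockwise from above.
- knob (a joint): Knob angle (rad): 0 = home click, growing clockwise seen from above; a hard end stop lies 0.05 rad before home. Spring-ball clicks every 0.419 rad (24 degrees): first 0.419, second 0.838, third 1.257, then 1.676, 2.094. Starts at or near the first or second. Turning out of a click takes about 0.3 N m; past halfway the knob is pulled into the next one.
- knob_grip (a point): On the turning axis, mid bar, 92 mm above the bench: pinch the knob's grey bar here across its 16 mm. Bar 60 mm long (x) x 16 thick (y) x 38 high (from 68 to 106 mm above the bench), on a black disc 68 mm across, 8 mm thick, that turns with it. A white line on its top marks the +x end, the pointer; at home it stands 36 degrees anticlockwise of the selector's +x. z up.
- vial_a: Bystander: loose amber vial, 25 mm across, 57 mm high; origin at underside.
- vial_b: Bystander: a second vial of the same kind.
- beaker: Bystander: empty glass beaker, 68 mm across, 80 mm high; origin at underside.
- bottle: Bystander: amber reagent bottle, 70 mm across, 150 mm high; origin at underside.
- jar: Bystander: white jar with a blue cap, 60 mm across, 70 mm high; origin at underside.
- wrench: Bystander: steel wrench lying flat, along its x.
- tray: Bystander: blue open tray 120 x 100 x 35 mm; origin at underside.

How it is judged (in metres and radians):
On the way, in this order (a step that is already met when the one before it is completed fails the run):
1. the lid is fully closed (value of joint lid below 0.04 rad), for 0.2 s.
2. with the lid closed, the knob is back at its home end stop (value of joint lid below 0.04 rad and value of joint knob below 0.1 rad), for 0.1 s.
3. with the lid closed, the knob is gripped at the third click (value of joint lid below 0.04 rad and value of joint knob between 1.137 and 1.377 rad and contact force between the fingers and knob above 4 N), for 0.2 s.
At the end, for the whole second after the job is handed in: The lid is closed (within 0.04 rad), the knob rests at the third click (1.257 rad within 0.12) and the fingers still grip its bar (over 4 N, the grasp point within 35 mm of the bar's middle) (all of step 3 and distance between the grasp point and knob_grip below 0.035 m and velocity of joint knob between -0.1 and 0.1 rad/s); the arm keeps its last pose, push and grip.
It fails at once if the knob is turned past the third click (value of joint knob above 1.5 rad).
It fails at once if the lid is slammed (faster than 2.5 rad/s) (velocity of joint lid below -2.5 rad/s).
It fails at once if a bystander is moved by more than 30 mm (distance of any of vial_a, vial_b, beaker, bottle, jar, wrench, tray from where it was at the start of the episode above 0.03 m).
It also fails if it takes over 70 s, if anything falls off the work surface, if the arm or the gripper's body presses on something with over 40 N, if the wrist force passes 120 N, or if a joint passes its speed limit or range.

## Robot

A 6-joint arm with a two-finger parallel gripper is mounted at the origin on the work surface. World frame = base frame: x ahead of the robot, y to its left, z up, the work surface at z = 0. Lengths are in m, angles in degrees, forces in N, time in s.
With the tool pointing down it reaches from about 0.3 to 0.85 m from the base axis. Payload 5.4 kg.
Tool frame: the origin (TCP) lies on the mounting face of the last link; the fingertips stand 173 mm ahead of it and the grasp point (between the pads) lies 155 mm ahead of it; z points along the fingers, y is the line along which they close (so a half turn about z gives the same grasp; the last joint's range is limited). The gripper opens to 85 mm and grips with 20 to 120 N. Pads are 22 mm wide; open, the fingers measure 114 mm over their backs; the gripper's body (76 mm by 85 mm) begins 54 mm behind the grasp point. The pads swing forward as they close: fully open they stand 13 mm farther back than shut.
Start: joints at [-78.673, 9.076, 91.501, -0, 79.423, -12.038], TCP at [0.228, -0.528, 0.405] pointing down, gripper open.
Joint ranges: [-166.64, 166.64], [-54.1, 131.32], [10.49, 154.53], [-73.88, 253.88], [9.74, 151.15], [-171.62, 171.62]. Speed limits (degrees/s): [147.25, 147.25, 180, 180, 180, 180].

## Interface

Orientations are given as a 3x3 rotation matrix whose columns are the frame's x, y, z axes.
In Python, from rig import arm, grab_frame, camera_model gives the robot as it stands.
- The arm moves only by the shell command python3 -m handwheel 'ROWS' [OPENING] [FORCE]. ROWS is JSON, a list of rows, each a list of 6 numbers: the shift along the tool's x, y, z as a fraction of full scale, then the turn, a rotation vector about the tool's x, y, z as a fraction of full scale. In form: [[tx, ty, tz, ax, ay, az], ...]. A call has 1 to 8 rows; each row shifts and turns the commanded pose from where the row before left it, along the tool's axes as they then stand; what a row does not reach is not made up. Full scale, the value 1, is 0.02 m for a shift and 360 degrees for a turn. A row lasts 1/10 s, in which the tool goes at most 50 mm and 8.59 degrees, less where a joint would pass 70% of its speed; a pose out of reach is approached as far as the arm can. A call with a number of a shift or a turn outside -1 to 1 is refused whole. A call with a gripper value outside its range is refused whole. OPENING is the closure, from -1 (fully open) to 1 (shut), set as the call begins (- or left out, the last holds). The fingers move at their own pace and stop on an object; FORCE is the grip in N (left out, the last holds). Time passes only in rows, so rows that do not move let the fingers close. It gives the time, the measured TCP pose, the force, the opening and the grip force at its end, in the units of the state.
- arm.state(): the state, without advancing time (a new reading comes with each control period).
- grab_frame(name): name is "scene" or "top" or "wrist"; returns (picture, depth): 420x560x3 uint8, blue, green, red; 420x560 float32, m along the optical axis (not along the pixel's ray), 0 where there is no reading.
- camera_model(name): a dict with "vertical_fov" (degrees; the focal length in pixels is half the picture's height over the tangent of half this angle, whatever the lens; pixels are square), "cx", "cy" (the principal point, pixels), "R" (3x3) and "t" (3): a world point X has camera coordinates R X + t. Camera axes: x right, y down, z forward; pixel columns grow to the right and rows downward; lengths in m; the calibration is good to about 2 mm. The wrist camera is an equidistant fisheye: a pixel r from the principal point sees the ray r / f radians off the axis. A picture is of the moment at which its call begins: read the wrist's pose just before it. camera_model takes no time and is no camera call; for the wrist camera it gives the pose at the moment of the call.
- arm.sign_off(): hands the job in; it is judged then, once.
The state is a dict: "time": time; "q": joint angles; "dq": joint speeds; "joint_torque": joint torques, N m; "ee_pos": TCP position; "eef_rot": TCP orientation; "contact_force": force on the tool from outside, world axes, zero at the start; "ft_torque": the same for the moment, N m; "grip_width": finger opening in m; "finger_force": force on a finger pad.
Only numpy, scipy, OpenCV 4.12 (cv2) and the standard library are available. Lean on these libraries where they do the work, as an engineer would, in place of code of your own. Each camera call takes 0.05 s, during which the arm holds its last target. There are 200 camera calls.

## Working session

There is one attempt and no reset: what is moved stays moved. The work goes in short steps, Python scripts to look and compute and a shell command to move; the robot and the scene stay as the last step left them, time stands still between calls to the robot, and variables do not carry over. Pictures are saved under pics/ and viewed, at most 10 in all, crops included, and the job is handed in when it is done.

```bash
ls; mkdir -p pics; python3 - <<'E'
from rig import arm, grab_frame, camera_model
import cv2,numpy as np
for n in("scene","top"):
    p,d=grab_frame(n); cv2.imwrite(f"pics/{n}0.png",p); np.save(f"pics/{n}0.npy",d)
    m=camera_model(n); print(n,m, (d>0).mean())
s=arm.state(); print(s)
E
```

```text
pics
scene {'vertical_fov': 55.89202090480026, 'cx': 286.6602172276316, 'cy': 210.99405657858227, 'R': array([[-0.27400772,  0.9615642 ,  0.01772149],
       [ 0.55575481,  0.1733529 , -0.81307156],
       [-0.78489258, -0.21293908, -0.58189396]]), 't': array([ 0.18126523, -0.214767  ,  1.5544523 ])} 0.9942857142857143
top {'vertical_fov': 42.30795390553377, 'cx': 286.728774508046, 'cy': 214.66180155835266, 'R': array([[-0.00793843, -0.99993795, -0.00781466],
       [-0.98857562,  0.00902405, -0.15045537],
       [ 0.15051656,  0.00653101, -0.98858592]]), 't': array([-0.01629999,  0.51514424,  1.73394972])} 0.9961394557823129
{'time': 0.1, 'q': array([-7.86720815e+01,  9.11004466e+00,  9.15650986e+01, -1.14171789e-03,
        7.94252724e+01, -1.20386914e+01]), 'dq': array([ 0.0023991 , -0.1185585 , -0.16550149,  0.07995095, -0.11134176,
        0.03891135]), 'joint_torque': array([ 7.81095559e-05, -3.96988356e+01, -3.32337892e+01, -2.29151492e-04,
        4.22866753e-03,  6.14740387e-06]), 'ee_pos': array([ 0.22797132, -0.52759764,  0.40380403]), 'eef_rot': array([[ 9.17984521e-01,  3.96616046e-01, -3.63456080e-04],
       [ 3.96616061e-01, -9.17982985e-01,  1.71459395e-03],
       [ 3.46388977e-04, -1.71812323e-03, -9.99998464e-01]]), 'contact_force': array([ 0.02299157, -0.71497017, -0.30914436]), 'ft_torque': array([ 0.03079685, -0.06675034, -0.01523776]), 'finger_force': 0.0, 'grip_width': 0.08555732179414521}
```

View pics/scene0.png

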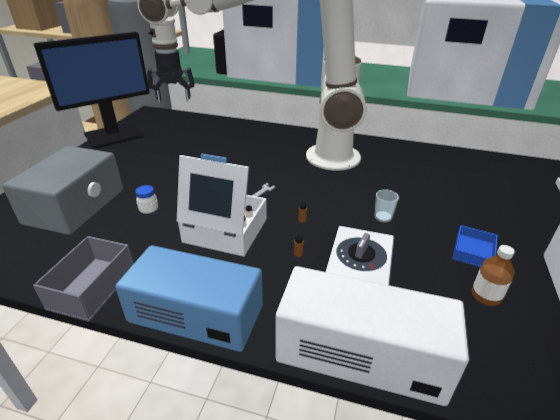

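View pics/top0.png

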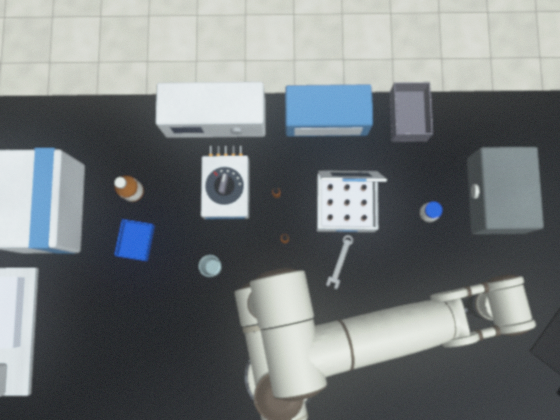

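The scene view looks back at the robot: the lid is steeply open around (212,195) and the selector dial is at (361,253). In the top view the chamber is at (348,202), the lid is on its far side at about (355,177), and the selector is at (225,187) with its knob at (224,184). Next I measure them.

```bash
cat > h.py <<'E'
import cv2,numpy as np
from rig import arm,grab_frame,camera_model
def f_(m): return 210/np.tan(np.radians(m["vertical_fov"])/2)
def ray(n,px,m=None):
    m=m or camera_model(n); px=np.atleast_2d(px).astype(float); f=f_(m)
    u=(px-[m["cx"],m["cy"]])/f
    if n=="wrist":
        r=np.linalg.norm(u,axis=1,keepdims=True)+1e-12; d=np.c_[u/r*np.sin(r),np.cos(r)]
    else: d=np.c_[u,np.ones(len(u))]
    return -m["R"].T@m["t"], d@m["R"]
def plane(n,px,z,m=None):
    c,d=ray(n,px,m); return c+d*((z-c[2])/d[:,2])[:,None]
def cloud(n,d,m=None):
    m=m or camera_model(n); v,u=np.mgrid[:420,:560]; c,r=ray(n,np.c_[u.ravel(),v.ravel()],m)
    z=(r@m["R"].T)[:,2]
    return (c+r*(d.ravel()/z)[:,None]).reshape(420,560,3)
def tri(n1,p1,n2,p2):
    c1,d1=ray(n1,p1); c2,d2=ray(n2,p2); d1=d1[0];d2=d2[0]
    s=np.linalg.lstsq(np.c_[d1,-d2],c2-c1,rcond=None)[0]; a=c1+s[0]*d1;b=c2+s[1]*d2
    return (a+b)/2,np.linalg.norm(a-b)
E
python3 - <<'E'
from h import *
np.set_printoptions(precision=4,suppress=True)
P={n:cv2.imread(f"pics/{n}0.png") for n in("top","scene")}
C={n:cloud(n,np.load(f"pics/{n}0.npy")) for n in P}
def box(n,roi,zlo,zhi,plane_z):
    x0,y0,x1,y1=roi; m=np.zeros((420,560),np.uint8)
    h=cv2.cvtColor(P[n],cv2.COLOR_BGR2HSV)
    z=C[n][...,2]
    m[y0:y1,x0:x1]=((z>zlo)&(z<zhi))[y0:y1,x0:x1]*255
    cn=max(cv2.findContours(m,0,2)[0],key=cv2.contourArea)
    w=plane(n,cn[:,0],plane_z)[:,:2].astype(np.float32)
    r=cv2.minAreaRect(w); print(n,"rect",r, "medz",np.median(z[m>0])); return m
box("top",(190,145,260,230),.045,.075,.06)
box("scene",(310,220,400,300),.045,.075,.06)
box("top",(305,160,395,240),.06,.09,.075)
# knob: points high above selector
for n,roi in(("top",(190,145,260,230)),("scene",(330,225,395,290))):
    x0,y0,x1,y1=roi; c=C[n][y0:y1,x0:x1].reshape(-1,3)
    k=c[(c[:,2]>.095)&(c[:,2]<.12)]; print(n,"knob",len(k),k.mean(0),np.median(k[:,2]))
    w,v=np.linalg.eigh(np.cov(k[:,:2].T)); print("axis deg",np.degrees(np.arctan2(*v[::-1,1])),np.sqrt(w))
# lid plane
for n,roi in(("top",(305,160,395,190)),("scene",(175,150,250,232))):
    x0,y0,x1,y1=roi; c=C[n][y0:y1,x0:x1].reshape(-1,3); c=c[(c[:,2]>.1)&(c[:,2]<.4)]
    o=np.median(c,0)
    for _ in range(5):
        U,S,V=np.linalg.svd(c-c.mean(0),full_matrices=0); nn=V[2]; c=c[abs((c-c.mean(0))@nn)<.006]
    print(n,"lid",len(c),c.mean(0),"n",nn,"min",c.min(0),"max",c.max(0))
for (n,roi,s) in(("top",(185,140,265,225),6),("scene",(325,225,405,295),6)):
    x0,y0,x1,y1=roi
    cv2.imwrite(f"pics/z_{n}.png",cv2.resize(P[n][y0:y1,x0:x1],None,fx=s,fy=s,interpolation=2))
E
```

```text
top rect ((0.6109595894813538, 0.18272964656352997), (0.20868661999702454, 0.14993257820606232), 0.17657370865345) medz 0.061234821463665434
scene rect ((0.6057045459747314, 0.17957615852355957), (0.19024088978767395, 0.1493835598230362), 0.0367286242544651) medz 0.06183074107706121
top rect ((0.555894136428833, -0.21596932411193848), (0.1884692907333374, 0.18821042776107788), 89.04862976074219) medz 0.0725647530129866
top knob 97 [0.6096 0.1821 0.1063] 0.10615548129544239
axis deg 168.216172565746 [0.0049 0.0173]
scene knob 136 [0.6168 0.1795 0.105 ] 0.10625417604155629
axis deg 166.86868627613228 [0.0049 0.0185]
top lid 591 [ 0.6051 -0.2146  0.2028] n [-0.9287  0.018  -0.3704] min [ 0.5768 -0.3125  0.1   ] max [ 0.6452 -0.1216  0.2706]
scene lid 4227 [ 0.6143 -0.217   0.1789] n [ 0.9381 -0.0199  0.3459] min [ 0.5791 -0.3172  0.1   ] max [ 0.6488 -0.1235  0.261 ]
```

View pics/z_top.png

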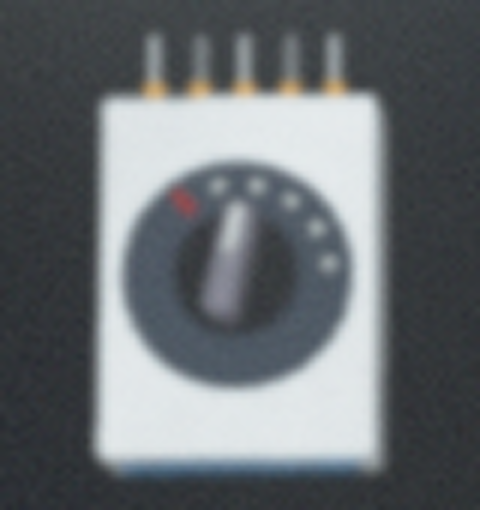

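In the zoomed crop the white pointer end (≈(238,210)) lies between dots 1 and 2 past the red tick (185,202) and is parallax-shifted. The bar yaw of −12° matches the second click, since 36 − 48 = −12.

The measurements are consistent with the sizes given:
- **Selector:** centre about (0.610, 0.181), yaw about 0, top at 0.061.
- **Knob:** top at 0.106.
- **Lid:** open about 70°, hinge at about (0.644, −0.217).

I'll raise the arm, square the tool, shut the fingers and move behind the lid.

```bash
python3 -m handwheel '[[0,0,-1,0,0,0.0217],[0,0,-1,0,0,0.0216],[0,0,-1,0,0,0.0216],[0,0,-1,0,0,0]]' 1 20
python3 -m handwheel '[[1,-0.69,0,0,0,0],[1,-0.69,0,0,0,0],[1,-0.69,0,0,0,0],[1,-0.69,0,0,0,0],[1,-0.69,0,0,0,0],[1,-0.69,0,0,0,0],[1,-0.69,0,0,0,0],[1,-0.69,0,0,0,0]]'
```

```text
time: 0.5
ee_pos: [0.228, -0.5277, 0.4849]
eef_rot: [[1.0, -0.003, -0.0], [-0.003, -1.0, 0.001], [-0.0, -0.001, -1.0]]
contact_force: [-0.1, -0.4, 0.4]
grip_width: 0.0283
finger_force: 0.0
time: 1.3
ee_pos: [0.3887, -0.4167, 0.4841]
eef_rot: [[1.0, -0.0, -0.001], [-0.0, -1.0, 0.001], [-0.001, -0.001, -1.0]]
contact_force: [0.1, 0.1, 0.1]
grip_width: 0.0
finger_force: 0.0
```

```bash
python3 -m handwheel '[[1,-0.69,0,0,0,0],[1,-0.69,0,0,0,0],[1,-0.69,0,0,0,0],[1,-0.69,0,0,0,0],[1,-0.69,0,0,0,0],[1,-0.69,0,0,0,0],[1,-0.69,0,0,0,0],[1,-0.69,0,0,0,0]]'
python3 -m handwheel '[[1,-0.69,0,0,0,0],[1,-0.69,0,0,0,0],[1,-0.69,0,0,0,0],[1,-0.69,0,0,0,0],[1,-0.69,0,0,0,0],[1,-0.69,0,0,0,0],[0.6,-0.4,0,0,0,0],[0,0,0,0,0,0]]'
python3 - <<'E'
from h import *
p,d=grab_frame("scene"); cv2.imwrite("pics/scene1.png",cv2.resize(p[60:300,60:360],None,fx=2,fy=2))
s=arm.state(); print(s["ee_pos"],s["contact_force"])
m=camera_model("scene"); c=cloud("scene",d)
c=c[150:232,175:250].reshape(-1,3); k=(c[:,0]>.57)&(c[:,0]<.66)&(c[:,2]>.1)&(c[:,2]<.26); print(k.sum(), c[k].max(0))
E
```

```text
time: 2.1
ee_pos: [0.5488, -0.3063, 0.484]
eef_rot: [[1.0, 0.0, -0.001], [0.0, -1.0, 0.001], [-0.001, -0.001, -1.0]]
contact_force: [-0.2, -0.6, 0.1]
grip_width: -0.0002
finger_force: 0.0
time: 2.9
ee_pos: [0.6811, -0.2149, 0.4834]
eef_rot: [[1.0, 0.002, -0.001], [0.002, -1.0, 0.001], [-0.001, -0.001, -1.0]]
contact_force: [-0.1, 0.1, -0.1]
grip_width: 0.0001
finger_force: 0.0
[ 0.68031301 -0.21579986  0.48367079] [ 0.03224098 -0.20377929 -0.16514929]
4232 [ 0.6469276  -0.12351776  0.25999396]
```

View pics/scene1.png

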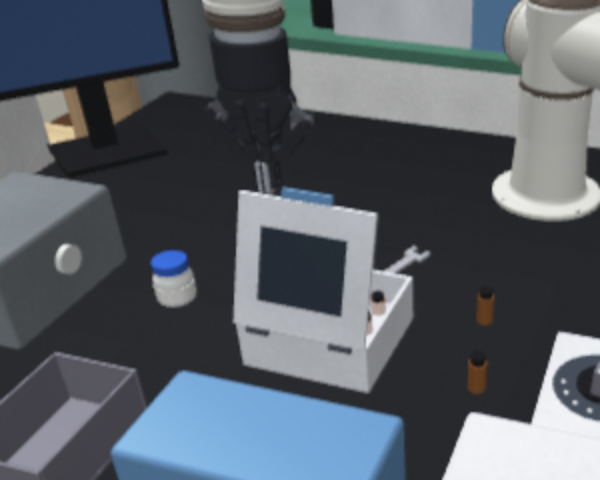

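The picture shows the fingers at crop (262,180), apparently behind the lid's top edge. That doesn't fit a tip at x=0.68, so I check the projection.

```bash
python3 - <<'E'
from h import *
m=camera_model("scene")
def pr(X):
    c=m["R"]@X+m["t"]; return c[:2]/c[2]*f_(m)+[m["cx"],m["cy"]],c[2]
s=arm.state(); e=s["ee_pos"]; print(e)
for z in(0,.1,.173): print(pr(e+s["eef_rot"]@[0,0,z]))
print(pr(np.array([.228,-.528,.231])))
p,d=grab_frame("scene"); cv2.imwrite("pics/scene2.png",p)
c=cloud("scene",d); k=(c[...,2]>.3)&(c[...,2]<.5)&(c[...,0]>.2)&(c[...,0]<.8)&(abs(c[...,1]+.25)<.3); print(k.sum()); q=c[k]; print(q.min(0),q.max(0),np.median(q,0))
lo=q[q[:,2]<.33]; print(len(lo),np.median(lo,0) if len(lo) else 0)
E
```

```text
[ 0.68031301 -0.21579986  0.48367079]
(array([183.74713767,  76.17606427]), np.float64(0.7849867786133907))
(array([190.07258242, 123.62781511]), np.float64(0.8432839378206768))
(array([194.16444047, 154.32381135]), np.float64(0.8858408640419957))
(array([174.11436806, 103.54174404]), np.float64(1.353511123593873))
2830
[ 0.65317638 -0.27760953  0.31226101] [ 0.72054406 -0.15464831  0.49989865] [ 0.69276148 -0.20535829  0.41844081]
82 [ 0.68888714 -0.21211017  0.32315703]
```

View pics/scene2.png

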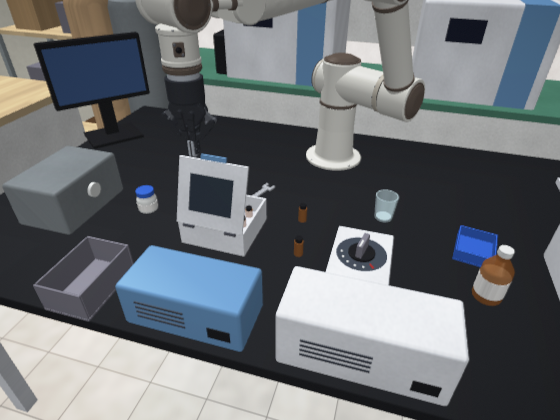

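The depth cloud puts the fingers at x≈0.69, z≥0.31, matching the arm state. In the full picture the fingertip is at (194,154), just above the lid's top edge, so there was no mismatch. Next I descend behind the lid and sweep it down along its arc.

```bash
python3 -m handwheel '[[0,0,1,0,0,0],[0,0,1,0,0,0],[0,0,1,0,0,0],[0,0,1,0,0,0],[-0.5,0,0.6,0,0,0],[-1,0,0,0,0,0],[-1,0,0,0,0,0],[-0.4,0,0,0,0,0]]'
python3 -m handwheel '[[-0.4,0,0,0,0,0],[-0.4,0,0.1,0,0,0],[-0.4,0,0.2,0,0,0],[-0.4,0,0.2,0,0,0],[-0.4,0,0.2,0,0,0],[0,0,0,0,0,0]]'
```

```text
time: 3.8
ee_pos: [0.6201, -0.217, 0.3928]
eef_rot: [[1.0, -0.002, -0.001], [-0.002, -1.0, 0.0], [-0.001, -0.0, -1.0]]
contact_force: [0.3, -0.4, 0.4]
grip_width: -0.0
finger_force: 0.0
time: 4.4
ee_pos: [0.581, -0.2162, 0.3775]
eef_rot: [[1.0, -0.0, -0.002], [-0.0, -1.0, 0.001], [-0.002, -0.001, -1.0]]
contact_force: [-0.9, 0.6, 0.2]
grip_width: -0.0001
finger_force: 0.0
```

```bash
python3 -m handwheel '[[-0.4,0,0.2,0,0,0],[-0.4,0,0.3,0,0,0],[-0.3,0,0.3,0,0,0],[-0.3,0,0.3,0,0,0],[-0.3,0,0.3,0,0,0]]'
python3 - <<'E'
from h import *
p,d=grab_frame("scene"); cv2.imwrite("pics/scene3.png",cv2.resize(p[100:300,120:340],None,fx=2.5,fy=2.5))
s=arm.state(); print(s["ee_pos"],s["contact_force"])
E
```

```text
time: 4.9
ee_pos: [0.5474, -0.2162, 0.35]
eef_rot: [[1.0, -0.0, -0.0], [-0.0, -1.0, 0.0], [-0.0, -0.0, -1.0]]
contact_force: [-1.1, -0.2, 1.2]
grip_width: 0.0001
finger_force: 0.5
[ 0.54658675 -0.21606224  0.34872833] [ 0.43447597 -1.67875372 -1.25919666]
```

View pics/scene3.png

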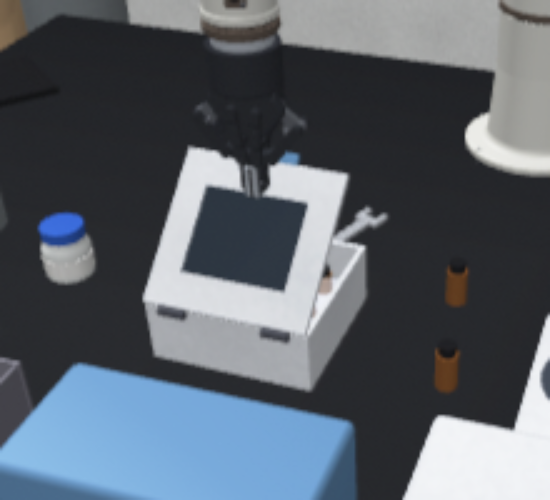

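The lid is being pushed down, now at about 40°, with the fingertips near its free edge at crop (252,190). I continue the arc.

```bash
python3 -m handwheel '[[-0.25,0,0.3,0,0,0],[-0.25,0,0.3,0,0,0],[-0.25,0,0.3,0,0,0],[-0.25,0,0.3,0,0,0],[-0.25,0,0.35,0,0,0],[-0.15,0,0.35,0,0,0],[-0.15,0,0.35,0,0,0],[-0.15,0,0.35,0,0,0]]'
python3 -m handwheel '[[-0.1,0,0.35,0,0,0],[-0.1,0,0.35,0,0,0],[-0.1,0,0.35,0,0,0],[0,0,0.35,0,0,0],[0,0,0.35,0,0,0],[0,0,0.3,0,0,0],[0,0,0,0,0,0]]'
```

```text
time: 5.75
ee_pos: [0.5137, -0.2162, 0.298]
eef_rot: [[1.0, -0.0, -0.0], [-0.0, -1.0, 0.0], [-0.0, -0.0, -1.0]]
contact_force: [0.1, 0.7, 0.4]
grip_width: 0.0004
finger_force: 0.3
time: 6.45
ee_pos: [0.5082, -0.2163, 0.2574]
eef_rot: [[1.0, 0.0, 0.0], [0.0, -1.0, -0.0], [0.0, 0.0, -1.0]]
contact_force: [0.5, -1.2, 0.3]
grip_width: -0.0004
finger_force: 0.0
```

```bash
python3 -m handwheel '[[0,0,0.1,0,0,0],[0,0,0.1,0,0,0],[0,0,0.1,0,0,0],[0,0,0,0,0,0],[0,0,0,0,0,0],[0,0,0,0,0,0]]'
python3 - <<'E'
from h import *
print(arm.state()["contact_force"])
p,d=grab_frame("scene"); c=cloud("scene",d)
k=(c[...,0]>.47)&(c[...,0]<.63)&(abs(c[...,1]+.216)<.08)&(c[...,2]>.06)&(c[...,2]<.12); q=c[k]
A=np.c_[q,np.ones(len(q))]; co=np.linalg.lstsq(np.c_[q[:,:2],np.ones(len(q))],q[:,2],rcond=None)[0]; print(len(q),co,np.median(q[:,2]))
E
```

```text
time: 7.05
ee_pos: [0.5086, -0.2165, 0.2566]
eef_rot: [[1.0, 0.001, -0.001], [0.001, -1.0, -0.001], [-0.001, 0.001, -1.0]]
contact_force: [-14.5, 8.6, 34.7]
grip_width: -0.0002
finger_force: 17.3
[-14.45725014   8.63706674  34.70088533]
1843 [-0.02112189 -0.00106585  0.0975535 ] 0.08506303775271273
```

The lid is closed: the tool reads 35 N with the tip at 0.0836, and the fitted lid plane is flat at 0.085. Now I lift, open the fingers and go over to the knob.

```bash
python3 -m handwheel '[[0,0,-0.3,0,0,0],[0,0,-0.6,0,0,0],[0,0,-1,0,0,0],[0,0,-1,0,0,0],[0,-1,-1,0,0,0],[0,-1,-1,0,0,0],[0,-1,-0.5,0,0,0],[0.4,-1,0,0,0,0]]' -1
python3 -m handwheel '[[0.4,-1,0,0,0,0],[0.4,-1,0,0,0,0],[0.4,-1,0,0,0,0],[0.4,-1,0,0,0,0],[0.4,-1,0,0,0,0],[0.4,-1,0,0,0,0],[0.4,-1,0,0,0,0],[0.4,-1,0,0,0,0]]'
python3 -m handwheel '[[0.4,-1,0,0,0,0],[0.4,-1,0,0,0,0],[0.4,-1,0,0,0,0.015],[0.2,-1,0,0,0,0.018],[0,-1,0,0,0,0],[0,-1,0,0,0,0],[0,-1,0,0,0,0],[0,-0.95,0,0,0,0]]'
```

```text
time: 7.9
ee_pos: [0.5162, -0.1358, 0.3619]
eef_rot: [[1.0, -0.0, 0.003], [-0.0, -1.0, -0.002], [0.003, 0.002, -1.0]]
contact_force: [0.2, 0.1, -0.4]
grip_width: 0.0853
finger_force: 0.0
time: 8.7
ee_pos: [0.5803, 0.0247, 0.3597]
eef_rot: [[1.0, 0.0, -0.0], [0.0, -1.0, 0.0], [-0.0, -0.0, -1.0]]
contact_force: [-0.0, 0.1, -0.5]
grip_width: 0.0854
finger_force: 0.0
time: 9.5
ee_pos: [0.6263, 0.1816, 0.3595]
eef_rot: [[0.979, -0.206, -0.0], [-0.206, -0.979, 0.0], [-0.0, 0.0, -1.0]]
contact_force: [0.4, 0.7, -0.6]
grip_width: 0.0857
finger_force: 0.0
```

Now I take wrist, top and scene frames to refine the knob and confirm the lid and bystanders.

```bash
python3 - <<'E'
from h import *
np.set_printoptions(precision=4,suppress=True)
m=camera_model("wrist"); p,d=grab_frame("wrist"); cv2.imwrite("pics/wrist1.png",p); np.save("pics/wrist1.npy",d)
s=arm.state(); print(s["q"],s["ee_pos"])
# ray-consistent depth (along axis)
c=cloud("wrist",d,m)
k=(c[...,2]>.098)&(c[...,2]<.115)&(abs(c[...,0]-.611)<.05)&(abs(c[...,1]-.181)<.05)
print(k.sum()); 
if k.sum()>20:
    mk=(k*255).astype(np.uint8); cn=max(cv2.findContours(mk,0,2)[0],key=cv2.contourArea)
    w=plane("wrist",cn[:,0],.106,m)[:,:2].astype(np.float32); print(cv2.minAreaRect(w),np.median(c[k],0), cn[:,0].mean(0))
k=(c[...,2]>.05)&(c[...,2]<.07)&(abs(c[...,0]-.611)<.15)&(abs(c[...,1]-.181)<.12)
mk=(k*255).astype(np.uint8); cn=max(cv2.findContours(mk,0,2)[0],key=cv2.contourArea)
w=plane("wrist",cn[:,0],.06,m)[:,:2].astype(np.float32); print("box",cv2.minAreaRect(w))
p,d=grab_frame("scene"); c=cloud("scene",d)
k=(c[...,0]>.47)&(c[...,0]<.63)&(abs(c[...,1]+.216)<.08)&(c[...,2]>.05)&(c[...,2]<.2); q=c[k]
print("lid",len(q),np.linalg.lstsq(np.c_[q[:,:2],np.ones(len(q))],q[:,2],rcond=None)[0])
E
```

```text
[  5.7686  22.3205  80.6793   0.1153  76.9787 107.5166] [0.6263 0.184  0.3596]
1533
((0.6129719614982605, 0.18041302263736725), (0.015178912319242954, 0.06062397360801697), 77.85094451904297) [0.6143 0.1805 0.1048] [284.3 215.7]
box ((0.6118066310882568, 0.18080952763557434), (0.14800114929676056, 0.19804233312606812), 89.97211456298828)
lid 1838 [ 0.0007 -0.0009  0.0845]
```

View pics/wrist1.png

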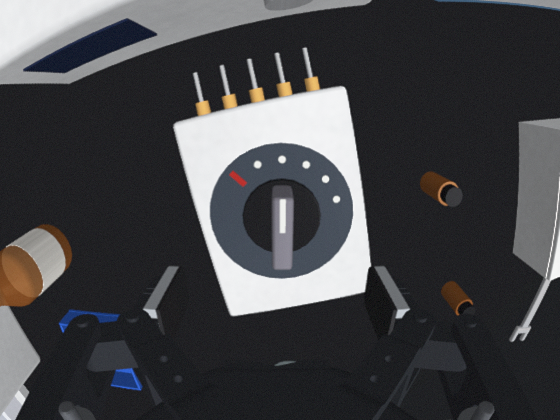

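The wrist view shows the knob bar upright at (283,225), with its pointer between dots 1 and 2, aligned with the tool and free between the fingers. It measures (0.6125, 0.1806), yaw −12°, 60×15 mm, top at about 0.105. The lid is flat. Now I centre and descend.

```bash
python3 -m handwheel '[[-0.64,0.31,0.5,0,0,0],[0,0,1,0,0,0],[0,0,1,0,0,0],[0,0,1,0,0,0],[0,0,0,0,0,0],[0,0,0,0,0,0]]' -1
```

```text
time: 10.2
ee_pos: [0.6124, 0.1768, 0.2899]
eef_rot: [[0.978, -0.206, -0.001], [-0.206, -0.978, -0.0], [-0.0, 0.0, -1.0]]
contact_force: [0.9, 0.5, 0.6]
grip_width: 0.0854
finger_force: 0.0
```

```bash
python3 -m handwheel '[[-0.04,-0.19,0.5,0,0,0],[0,0,0.75,0,0,0],[0,0,0.75,0,0,0],[0,0,0,0,0,0],[0,0,0,0,0,0]]' -1
python3 -m handwheel '[[0,0,0,0,0,0],[0,0,0,0,0,0],[0,0,0,0,0,0],[0,0,0,0,0,0],[0,0,0,0,0,0],[0,0,0,0,0,0],[0,0,0,0,0,0],[0,0,0,0,0,0]]' 1 50
```

```text
time: 10.7
ee_pos: [0.612, 0.181, 0.2487]
eef_rot: [[0.979, -0.206, -0.002], [-0.206, -0.979, -0.0], [-0.002, 0.001, -1.0]]
contact_force: [-0.0, 0.0, 0.0]
grip_width: 0.0852
finger_force: 0.0
time: 11.5
ee_pos: [0.6124, 0.1804, 0.2502]
eef_rot: [[0.979, -0.206, -0.0], [-0.206, -0.979, -0.001], [-0.0, 0.002, -1.0]]
contact_force: [-3.1, -4.0, 4.1]
grip_width: 0.0152
finger_force: 50.2
```

```bash
python3 -m handwheel '[[0,0,0,0,0,-0.01],[0,0,0,0,0,-0.015],[0,0,0,0,0,-0.015],[0,0,0,0,0,-0.015],[0,0,0,0,0,-0.015],[0,0,0,0,0,-0.015],[0,0,0,0,0,-0.015],[0,0,0,0,0,-0.015]]' 1 90
python3 -m handwheel '[[0,0,0,0,0,-0.01],[0,0,0,0,0,-0.01],[0,0,0,0,0,0],[0,0,0,0,0,0],[0,0,0,0,0,0]]'; python3 -c "
from h import *
s=arm.state();R=s['eef_rot'];print(np.degrees(np.arctan2(R[1,0],R[0,0])),s['ft_torque'])"
```

```text
time: 12.3
ee_pos: [0.6121, 0.1816, 0.2504]
eef_rot: [[0.869, 0.496, -0.001], [0.496, -0.869, 0.002], [0.0, -0.002, -1.0]]
contact_force: [-3.8, 1.9, 4.6]
grip_width: 0.0149
finger_force: 88.6
time: 12.8
ee_pos: [0.612, 0.1818, 0.2503]
eef_rot: [[0.802, 0.597, -0.001], [0.597, -0.802, 0.002], [0.0, -0.002, -1.0]]
contact_force: [-4.2, 2.1, 4.8]
grip_width: 0.0147
finger_force: 88.8
36.682092630968356 [ 0.29563133  0.73730957 -0.28720095]
```

```bash
python3 -m handwheel '[[0,0,0,0,0,-0.005],[0,0,0,0,0,-0.005],[0,0,0,0,0,0],[0,0,0,0,0,0]]'; python3 - <<'E'
from h import *
s=arm.state();R=s['eef_rot'];print(np.degrees(np.arctan2(R[1,0],R[0,0])),s['ft_torque'])
m=camera_model("wrist"); p,d=grab_frame("wrist"); cv2.imwrite("pics/wrist2.png",p)
c=cloud("wrist",d,m)
h=cv2.cvtColor(p,cv2.COLOR_BGR2HSV)
k=(c[...,2]>.09)&(c[...,2]<.115)&(np.hypot(c[...,0]-.612,c[...,1]-.181)<.035); print(k.sum())
w=k&(h[...,2]>190)&(h[...,1]<40); pts=np.argwhere(w)[:,::-1]; print(len(pts))
if len(pts)>8:
    q=plane("wrist",pts,.106,m)[:,:2]; vx=cv2.fitLine(q.astype(np.float32),2,0,.01,.01).ravel(); print(vx,np.degrees(np.arctan2(vx[1],vx[0])))
E
```

```text
time: 13.2
ee_pos: [0.612, 0.1817, 0.2504]
eef_rot: [[0.765, 0.644, -0.002], [0.644, -0.765, 0.002], [0.0, -0.003, -1.0]]
contact_force: [-4.6, 2.4, 5.8]
grip_width: 0.0146
finger_force: 90.1
40.127510387909126 [ 0.3765555   0.82437729 -1.261239  ]
6410
665
[0.74913067 0.66242224 0.6229164  0.19058679] 41.48487
```

View pics/wrist2.png

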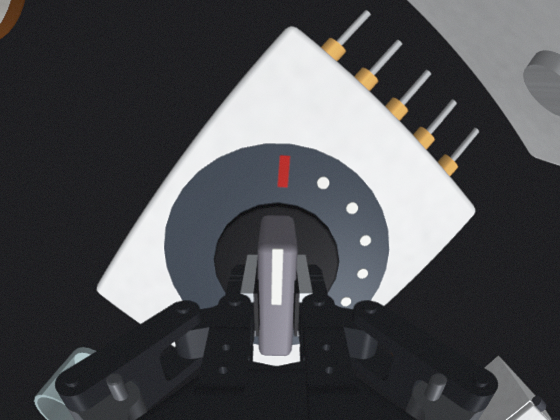

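The pointer sits at the red tick (283,172), slightly past it. The moment jumped to −1.26 N m, so the knob is on the end stop. Now I turn clockwise to yaw −36°.

```bash
python3 -m handwheel '[[0,0,0,0,0,0.01],[0,0,0,0,0,0.015],[0,0,0,0,0,0.015],[0,0,0,0,0,0.015],[0,0,0,0,0,0.015],[0,0,0,0,0,0.015],[0,0,0,0,0,0.015],[0,0,0,0,0,0.015]]'
python3 -m handwheel '[[0,0,0,0,0,0.015],[0,0,0,0,0,0.015],[0,0,0,0,0,0.015],[0,0,0,0,0,0.015],[0,0,0,0,0,0.012],[0,0,0,0,0,0.01],[0,0,0,0,0,0],[0,0,0,0,0,0]]'; python3 -c "
from h import *
s=arm.state();R=s['eef_rot'];print(np.degrees(np.arctan2(R[1,0],R[0,0])),s['ft_torque'])"
```

```text
time: 14.05
ee_pos: [0.6124, 0.1808, 0.2503]
eef_rot: [[1.0, -0.022, -0.0], [-0.022, -1.0, -0.001], [-0.0, 0.001, -1.0]]
contact_force: [-1.8, -3.2, 4.6]
grip_width: 0.0144
finger_force: 88.7
time: 14.85
ee_pos: [0.6123, 0.1799, 0.2503]
eef_rot: [[0.861, -0.509, -0.001], [-0.509, -0.861, -0.003], [0.0, 0.003, -1.0]]
contact_force: [-4.5, -6.8, 7.3]
grip_width: 0.0145
finger_force: 89.0
-30.61666715865087 [-1.03994184  0.6829953  -0.12532941]
```

```bash
python3 -m handwheel '[[0,0,0,0,0,0.008],[0,0,0,0,0,0.007],[0,0,0,0,0,0],[0,0,0,0,0,0],[0,0,0,0,0,0]]'; python3 - <<'E'
from h import *
s=arm.state();R=s['eef_rot'];print(np.degrees(np.arctan2(R[1,0],R[0,0])),s['ft_torque'],s['q'])
m=camera_model("wrist"); p,d=grab_frame("wrist"); cv2.imwrite("pics/wrist3.png",p)
c=cloud("wrist",d,m)
h=cv2.cvtColor(p,cv2.COLOR_BGR2HSV)
w=(c[...,2]>.09)&(c[...,2]<.115)&(np.hypot(c[...,0]-.612,c[...,1]-.181)<.035)&(h[...,2]>190)&(h[...,1]<40)
q=plane("wrist",np.argwhere(w)[:,::-1],.106,m)[:,:2]; v=cv2.fitLine(q.astype(np.float32),2,0,.01,.01).ravel(); print(len(q),np.degrees(np.arctan2(v[1],v[0])))
p,d=grab_frame("scene"); cv2.imwrite("pics/scene4.png",p); c=cloud("scene",d)
k=(c[...,0]>.47)&(c[...,0]<.63)&(abs(c[...,1]+.216)<.08)&(c[...,2]>.05)&(c[...,2]<.2); q=c[k]
print("lid",len(q),np.linalg.lstsq(np.c_[q[:,:2],np.ones(len(q))],q[:,2],rcond=None)[0])
E
```

```text
time: 15.35
ee_pos: [0.6123, 0.1798, 0.2503]
eef_rot: [[0.809, -0.588, -0.001], [-0.588, -0.809, -0.003], [0.001, 0.004, -1.0]]
contact_force: [-5.5, -7.4, 6.3]
grip_width: 0.0144
finger_force: 89.1
-35.98885816723249 [-1.149462    0.74029388  0.10081966] [  5.5711095   26.97600098  87.6222031   -0.20407623  65.50629183
 131.64482769]
638 -35.311058
lid 1842 [-0.00083377  0.00023056  0.08558089]
```

View pics/wrist3.png

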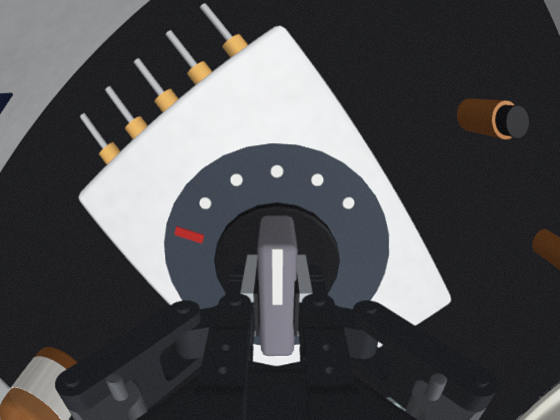

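View pics/scene4.png

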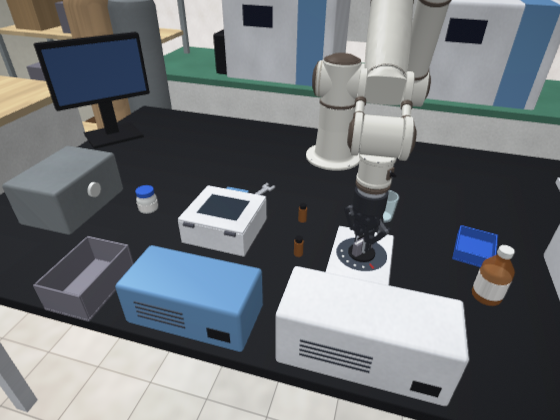

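The wrist view shows the pointer on the third white dot (277,171), with a measured yaw of −35.3° against −36° expected. The scene view shows the lid flat at (225,212) and the bystanders where they were. The knob is gripped at 89 N, so I hand in.

```bash
python3 -c "
from rig import arm
print(arm.sign_off())"
```

```text
the job is handed in; nothing more can be done
None
```

I closed the lid, turned the knob back to its home stop and then clockwise to the third click, and handed the job in still gripping it at 89 N with the bystanders where they started; no verdict came back.

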